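# Release the grooming case and draw the long comb out through its short opening

## Task

Take the orange-handled pick from its stand, use its point (not the fingers) to press the recessed orange button of the grooming case so that the lid springs open, and stand the pick back in its stand. Then grip the long comb, tilt it handle-end up and draw it diagonally out through the opening without forcing it against the case, and finish while still holding the whole comb in the air, at least 5 cm above the top of the case and touching nothing else. Leave the groomer and the tumbler where they are.

Things in the scene. Friction and masses are not known exactly. Their poses are not given: they have to be found in the camera images.
- case: pale teal plastic grooming case, fixed, 96 (x) by 200 (y) by 62 mm tall; origin at the centre of its underside. Long axis = its y. Inner floor 4 mm up; walls 4 mm thick, 50 mm tall. From y = -100 to -14 mm a fixed deck covers it (underside 46 mm, top 62 mm up), hollow below to y = -96. The rest is the opening, shut at first by a clear lid whose top is 54 mm up.
- opening (a point): centre of the case's opening at the height of the wall tops (case frame 0, +41, +50 mm). The opening runs from x = -44 to +44 and y = -14 to +96 mm in the case frame, so 88 by 110 mm.
- button_top (a point): centre of the top face of the orange spring button, diameter 14 mm, 8 mm down in a 16 mm round hole in the deck's top (case frame x 0, y -57, z 54 mm when not pressed). It goes straight down up to 5 mm: 2 N to start it, 5 N at the bottom; pressed about 4 mm it frees the lid's snap catch. It springs back. Too deep in for fingers.
- latch_button: the same orange button as a body; origin as button_top
- case_lid (a joint): lid hinge, rad: 0 shut and latched, about 3.0 fully open. The hinge runs along y on the case's -x long side, 52 mm high. When freed, the lid springs right over by itself in about a second and lies nearly level outside the -x side; it then stays open.
- lid_edge (a point): middle of the lid's free edge (case frame x +48, y +43 mm, z 52 mm when shut)
- comb: long comb, 166 mm, lying flat on the case's inner floor along its y (within 3 degrees), head under the deck; origin mid-length on its underside, z up, y to the handle. Black handle 14 mm wide (x), 14 mm tall, y = +7 to +83 mm. Steel toothed head 28 mm wide, 4 mm thick, flush with the underside, y = -83 to +7. About 60 g.
- comb_grip (a point): middle of the comb's handle (comb frame 0, +45, +7 mm): where to grip, across x
- comb_tip (a point): head end of the comb (comb frame 0, -83, +2 mm). The comb is longer than the opening: it comes out only tilted about 17 to 27 degrees, handle end up and this end staying low under the deck, then drawn along its own length over the case's +y end wall.
- comb_end (a point): handle end of the comb (comb frame 0, +83, +7 mm)
- stand: blue block, fixed, 60 by 60 by 60 mm, origin at the centre of its underside, with a 13 mm round upright hole 58 mm deep in the middle of its top
- pick: pick standing upright in the stand, point down; origin at the point, z up along it. Steel shank 6 mm thick, 55 mm long with a short taper at the point; then a grey collar 20 mm across, 5 mm thick, which rests on the stand's top (origin then 5 mm above the counter); then an orange round handle 14 mm thick, 55 mm long, from 60 to 115 mm above the point. 40 g.
- groomer: grey body groomer lying on the counter, 40 by 135 by 34 mm, bystander; origin on its underside
- tumbler: glass tumbler, 72 mm across, 90 mm tall, bystander; origin at the centre of its underside

How it is judged:
By the outcome, as a careful person would: the job done as asked, in the order asked, and still so for the second after the job is handed in, while the arm keeps its last pose, push and grip.
It also fails if it takes over 58 s, if anything falls off the work surface, if the arm or the gripper's body presses on something with over 40 N, if the wrist force passes 120 N, or if a joint passes its speed limit or range.

## Robot

A 6-joint arm with a two-finger parallel gripper is mounted at the origin on the work surface. World frame = base frame: x ahead of the robot, y to its left, z up, the work surface at z = 0. Lengths are in mm, angles in rad, forces in N, time in s.
With the tool pointing down it reaches from about 275 to 725 mm from the base axis. Payload 5.6 kg.
Tool frame: the origin (TCP) lies on the front face of the gripper's body, between the roots of the fingers; the fingertips stand 73 mm ahead of it and the grasp point (between the pads) lies 54 mm ahead of it; z points along the fingers, x is the direction in which the jaws open and shut, and the axes are right-handed (so a half turn about z gives the same grasp; the last joint's range is limited). The gripper opens to 85 mm and grips with 20 to 120 N. Pads are 22 mm wide; open, the fingers measure 114 mm over their backs; the gripper's body (76 mm by 85 mm) begins 54 mm behind the grasp point. The pads swing forward as they close: fully open they stand 13 mm farther back than shut.
Start: joints at [1.594, 0.255, 0.108, 0, -1.424, -0.285], TCP at [142.323, 531.26, 303.883] pointing down, gripper open.
Joint ranges: [-2.95, 2.95], [-1.21, 1.97], [-1.09, 1.5], [-2.87, 1.71], [-2.94, -0.07], [-3.05, 3.05]. Speed limits (rad/s): [2.57, 2.57, 3.14, 3.14, 3.14, 3.14].

## Interface

Orientations are given as a unit quaternion [x, y, z, w].
In Python, from cell import arm gives the robot as it stands.
- The arm moves only by the tool send_rows, never from a script. Its argument "plan" is text: rows parted by semicolons, each of 7 numbers parted by spaces: the turn, a rotation vector about the tool's x, y, z scaled (see below), then the shift along the tool's x, y, z scaled (see below), then the closure, from -1 (fully open) to 1 (shut). A call has 1 to 8 rows; each row shifts and turns the commanded pose from where the row before left it, along the tool's axes as they then stand; what a row does not reach is not made up. The controller multiplies each number of a shift by 0.02 m and each number of a turn by 120 degrees. A row lasts 1/10 s, in which the tool goes at most 50 mm and 8.59 degrees, less where a joint would pass 70% of its speed; a pose out of reach is approached as far as the arm can. A call with a number of a shift or a turn outside -1 to 1 is refused whole. A call with a gripper value outside its range is refused whole. The fingers move at their own pace and stop on an object; "squeeze" is the grip in N (left out, the last holds). Time passes only in rows, so rows that do not move let the fingers close. It gives the time, the measured TCP pose, the force and the opening at its end, in the units of the state.
- arm.get_state(): the state, without advancing time (a new reading comes with each control period).
- arm.grab_frame(name): name is "side" or "top"; returns a dict with "image" (400x640x3 uint8, red, green, blue), "range_z" (400x640 float32, mm along the optical axis (not along the pixel's ray), 0 where there is no reading), "fx", "fy", "cx", "cy" (pixels), "rvec" (rotation vector, rad) and "tvec" (3), from world to camera coordinates, as OpenCV has them. Camera axes: x right, y down, z forward; pixel columns grow to the right and rows downward; lengths in mm; the calibration is good to about 2 mm. A picture is of the moment at which its call begins.
- arm.job_done(): hands the job in, once; it reports no verdict.
The state is a dict: "time": time; "joints": joint angles; "qvel": joint speeds; "joint_torque": joint torques, N m; "tcp_pos": TCP position; "tcp_rot": TCP orientation; "ft_force": force on the tool from outside, world axes, zero at the start; "moment": the same for the moment, N m; "gripper_width": opening from 0.0 (shut) to 1.0 (fully open).
Only numpy, scipy, OpenCV 4.12 (cv2) and the standard library are available. Lean on these libraries where they do the work, as an engineer would, in place of code of your own. Each camera call takes 0.05 s, during which the arm holds its last target.

## Working session

There is one attempt and no reset: what is moved stays moved. The work goes in short steps, Python scripts to look and compute and a tool call to move; the robot and the scene stay as the last step left them, time stands still between calls to the robot, and variables do not carry over. Pictures are saved under pics/ and viewed, and the job is handed in when it is done.

Besides the shell and the picture viewer there is one more tool, called after ">>>" by a JSON object that holds its "op" and its "data", one argument or row to a line. send_rows: Moves the arm, as the interface text tells. Its arguments: {"type":"object","properties":{"plan":{"type":"string"},"squeeze":{"type":"number"}},"required":["plan"]}

```bash
ls; mkdir -p pics
cat > h.py <<'E'
import numpy as np,cv2
from cell import arm
from scipy.spatial.transform import Rotation as R
def grab(n,save=None):
    f=arm.grab_frame(n)
    if save: cv2.imwrite('pics/'+save,cv2.cvtColor(f['image'],cv2.COLOR_RGB2BGR))
    return f
def cam(f):
    Rm=cv2.Rodrigues(np.array(f['rvec'],float))[0]; t=np.array(f['tvec'],float).ravel(); return Rm,t
def onplane(f,u,v,z):
    Rm,t=cam(f); d=Rm.T@np.array([(u-f['cx'])/f['fx'],(v-f['cy'])/f['fy'],1.]); c=-Rm.T@t
    return c+d*(z-c[2])/d[2]
def pt(f,u,v):
    Rm,t=cam(f); z=f['range_z'][int(round(v)),int(round(u))]
    return Rm.T@(np.array([(u-f['cx'])/f['fx']*z,(v-f['cy'])/f['fy']*z,z])-t)
def cloud(f):
    Rm,t=cam(f); v,u=np.mgrid[0:400,0:640]; z=f['range_z']
    p=np.stack([(u-f['cx'])/f['fx']*z,(v-f['cy'])/f['fy']*z,z],-1)-t
    return p@Rm
def proj(f,p):
    Rm,t=cam(f); q=Rm@np.array(p,float)+t; return q[0]/q[2]*f['fx']+f['cx'],q[1]/q[2]*f['fy']+f['cy']
E
python3 - <<'E'
from h import *
s=arm.get_state()
for k in s: print(k,s[k])
for n in('top','side'):
    f=grab(n,n+'0.png'); Rm,t=cam(f); print(n,-Rm.T@t,f['fx'],f['cx'],f['cy']); print(Rm)
E
```

```text
pics
time 0.0
joints [ 1.59359964e+00  2.55696859e-01  1.06999512e-01 -4.87018067e-04
 -1.42391056e+00 -2.84608679e-01]
qvel [-1.46982496e-03  4.20878443e-04 -7.70836118e-04  1.10754540e-03
 -6.15429311e-05  6.69187100e-04]
joint_torque [ 8.32377991e-04 -3.86637282e+01  2.37930429e+01  5.36503538e+00
 -6.27922593e-03 -7.61169474e-06]
tcp_pos [142.19185872 530.91701279 303.0182577 ]
tcp_rot [-6.08730342e-01  7.93376640e-01 -5.88774033e-04 -7.29257360e-04]
ft_force [ 0.26866662 -0.11463964  1.02433852]
moment [-0.01813959 -0.02952106  0.00080684]
gripper_width 0.9978648178887588
top [557.60657836 -31.59895141 917.50273859] 370.738751768713 318.16673084241506 206.31853924667737
[[ 1.11536894e-04 -9.99973763e-01 -7.24297231e-03]
 [-9.99460530e-01  1.26404194e-04 -3.28425389e-02]
 [ 3.28425928e-02  7.24272810e-03 -9.99434293e-01]]
side [ 439.97670353 -858.26819928  613.67295974] 493.3179532058114 319.09060632807797 208.1385830908737
[[ 0.97567492 -0.21802088 -0.02292029]
 [-0.14214778 -0.54958379 -0.82325674]
 [ 0.16689054  0.80648903 -0.56720631]]
```

View pics/top0.png

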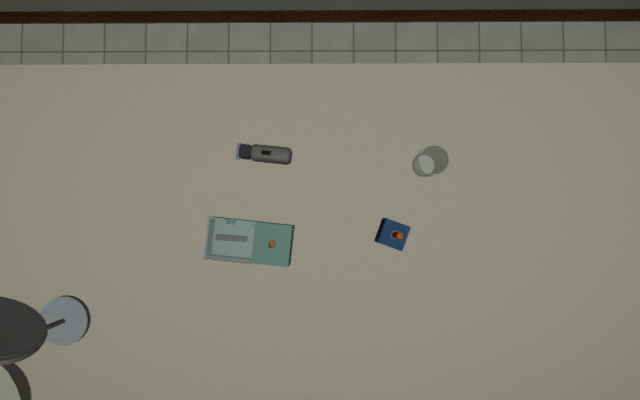

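View pics/side0.png

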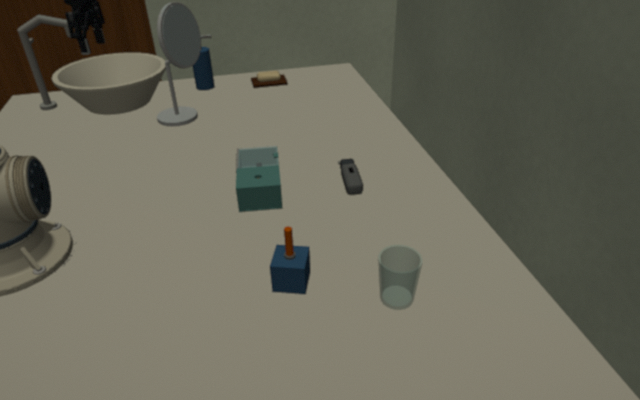

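The case is at px (205–294, 216–266) in the top view, deck to the right, with the button at about (272,244). The stand is at (393,235), the groomer at (265,154) and the tumbler at (430,162).

Run:
```python
from h import *
f=grab('top'); g=grab('side')
im=f['image']
c=cv2.resize(im[205:275,195:305],None,fx=7,fy=7,interpolation=cv2.INTER_CUBIC)
cv2.imwrite('pics/ccase.png',cv2.cvtColor(c,cv2.COLOR_RGB2BGR))
c1=cv2.resize(im[210:260,365:425],None,fx=6,fy=6,interpolation=cv2.INTER_CUBIC)
c2=cv2.resize(g['image'][140:300,220:320],None,fx=3.5,fy=3.5,interpolation=cv2.INTER_CUBIC)
h=max(c1.shape[0],c2.shape[0]); 
pad=lambda a:np.vstack([a,np.zeros((h-a.shape[0],a.shape[1],3),np.uint8)])
cv2.imwrite('pics/cst.png',cv2.cvtColor(np.hstack([pad(c1),pad(c2)]),cv2.COLOR_RGB2BGR))
P=cloud(f)
hsv=cv2.cvtColor(im,cv2.COLOR_RGB2HSV)
for (u,v) in [(272,244),(270,225),(283,255),(230,238),(225,225),(393,235),(400,236),(384,240),(300,300),(265,154)]:
    print(u,v,im[v,u],hsv[v,u],P[v,u].round(1))
```

```text
272 244 [143  88  36] [ 15 191 143] [498.4  81.9  54.4]
270 225 [ 94 120 110] [ 78  55 120] [542.6  85.8  61.2]
283 255 [ 98 124 112] [ 76  53 124] [473.5  55.7  59.9]
230 238 [ 95 100  97] [ 72  13 100] [512.3 179.7  54.9]
225 225 [118 137 129] [ 77  35 137] [542.5 191.5  55.2]
393 235 [52 21  2] [ 11 245  52] [ 520.6 -193.8   81.3]
400 236 [145  88  37] [ 14 190 145] [ 520.2 -201.   120.9]
384 240 [39 66 93] [105 148  93] [ 507.9 -177.6   56.9]
300 300 [146 143 128] [ 25  31 146] [357.6  19.6   0.4]
265 154 [42 40 37] [18 30 42] [711.8 102.   36.4]
```

View pics/ccase.png

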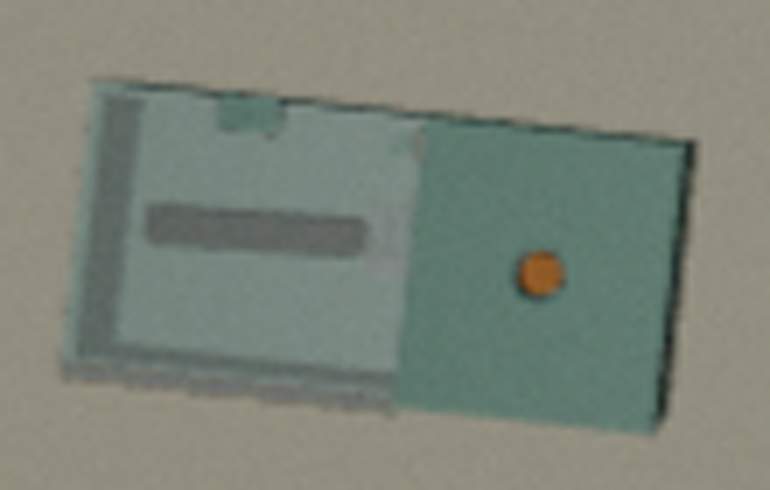

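View pics/cst.png

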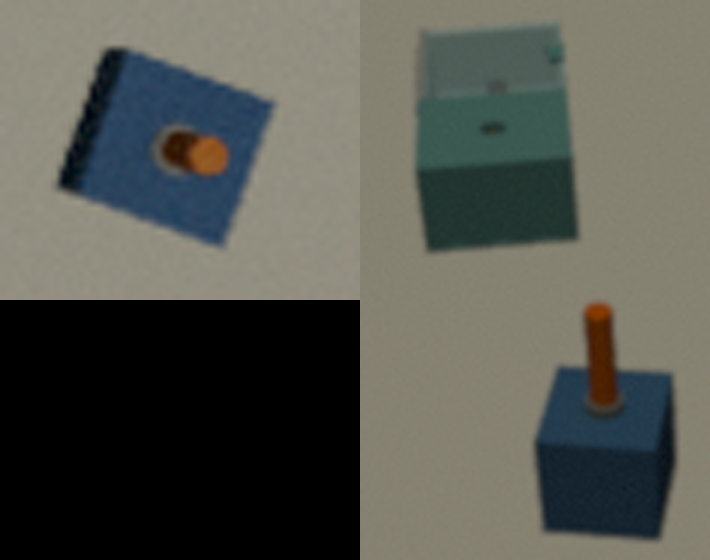

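```bash
cat > m.py <<'E'
from h import *
f=grab('top'); fs=[f]+[grab('top') for _ in range(3)]
im=np.mean([x['image'].astype(float) for x in fs],0).astype(np.uint8)
hsv=cv2.cvtColor(im,cv2.COLOR_RGB2HSV)
def big(m):
    n,l,s,c=cv2.connectedComponentsWithStats(m.astype(np.uint8)); i=1+np.argmax(s[1:,4]); return (l==i)
def rect(m,z,name):
    cs,_=cv2.findContours(m.astype(np.uint8),cv2.RETR_EXTERNAL,cv2.CHAIN_APPROX_NONE)
    c=max(cs,key=cv2.contourArea)
    p=np.array([onplane(f,u,v,z)[:2] for u,v in c[:,0,:].astype(float)],np.float32)
    r=cv2.minAreaRect(p); print(name,np.round(r[0],1),np.round(r[1],1),round(r[2],2),'n',m.sum()); return r
H,S,V=[hsv[...,i].astype(int) for i in range(3)]
box=lambda u0,v0,u1,v1:(np.mgrid[0:400,0:640][1]>=u0)&(np.mgrid[0:400,0:640][1]<u1)&(np.mgrid[0:400,0:640][0]>=v0)&(np.mgrid[0:400,0:640][0]<v1)
deck=big((H>68)&(H<95)&(S>44)&(V>85)&box(254,200,310,280)); rect(deck,62,'deck')
blue=big((H>98)&(H<118)&(S>100)&(V>60)&box(365,210,425,260)); rect(blue,60,'stand')
org=(H<22)&(S>140)
for b,z,n in [((255,230,290,260),54,'button'),((365,210,425,260),120,'picktop')]:
    m=big(org&box(*b)&(V>105)); v,u=np.nonzero(m); print(n,u.mean(),v.mean(),m.sum(),onplane(f,u.mean(),v.mean(),z).round(1))
g=V
hd=big((V<109)&(S<35)&box(214,232,249,243)); rect(hd,18,'handle')
P=cloud(f)
print('h',np.median(P[226:230,262:280,2]),np.median(P[300:350,250:350,2]))
E
python3 m.py
python3 - <<'E'
from h import *
# side: pick top
fs=[grab('side') for _ in range(2)]; f=fs[0]
hsv=cv2.cvtColor(f['image'],cv2.COLOR_RGB2HSV); m=(hsv[...,0]<16)&(hsv[...,1]>170)&(hsv[...,2]>90)
m[:220]=0;m[270:]=0;m[:,:270]=0;m[:,310:]=0
v,u=np.nonzero(m)
for r in range(v.min(),v.max()+1,3): print(r,u[v==r].min(),u[v==r].max(),pt(f,u[v==r].mean(),r).round(1))
print(arm.get_state()['time'])
E
```

```text
deck [499.9  81.6] [85.7 94.9] 83.91 n 1451
stand [ 522. -199.] [58.4 56.7] 69.97 n 523
button 271.82608695652175 243.56521739130434 23 [499.4  82.4  54. ]
picktop 399.2142857142857 235.5 28 [ 521.2 -199.5  120. ]
handle [511.6 186.3] [73.6 13.2] 86.23 n 168
h 61.77411804854176 -0.6776709672373189
227 286 289 [ 522.  -195.4  118.5]
230 285 290 [ 520.7 -203.6  118.5]
0.5
```

>>> {"op": "send_rows", "data": {
  "plan": "0 0 0.07 0 0 0 -1;0 0 0.07 0 0 0 -1;0 0 0.07 0 0 0 -1;0 0 0.07 0 0 0 -1;0 0 0.07 0 0 0 -1;0 0 0.07 0 0 0 -1;0 0 0.07 0 0 0 -1;0 0 0.07 0 0 0 -1"
}}

```text
time: 1.3
tcp_pos: [142.3, 531.3, 303.9]
tcp_rot: [-0.065, 0.998, 0.0, -0.0]
ft_force: [0.1, -0.8, 0.3]
gripper_width: 1.002
```

>>> {"op": "send_rows", "data": {
  "plan": "0 0 0.057 0 0 0 -1;0 0 0.057 0 0 0 -1;0 0 0 0 -1 0 -1;0 0 0 0 -1 0 -1"
}}

```text
time: 1.7
tcp_pos: [138.2, 491.1, 303.4]
tcp_rot: [0.051, 0.999, -0.0, 0.0]
ft_force: [-0.1, -0.1, 0.0]
gripper_width: 0.998
```

```bash
cat >> h.py <<'E'
def go(target,yaw=None):
    "needed shift to target TCP, in tool units (0.02 m) and tilt/yaw errors in turn units"
    s=arm.get_state(); r=R.from_quat(s['tcp_rot']); M=r.as_matrix()
    d=M.T@(np.array(target)-s['tcp_pos']); print('tool shift units',(d/20).round(3),'mm',d.round(1))
    print('t',round(s['time'],2),'tcp',np.round(s['tcp_pos'],1),'yaw',np.degrees(np.arctan2(M[1,0],M[0,0])).round(2),'z',M[:,2].round(4),'F',np.round(s['ft_force'],1),'w',round(s['gripper_width'],3))
E
python3 -c "
from h import *
go([521.5,-199.3,240])"
```

```text
tool shift units [-22.61  -32.37    3.196] mm [-452.2 -647.4   63.9]
t 1.7 tcp [138.2 491.1 303.4] yaw 174.11 z [-0.e+00 -7.e-04 -1.e+00] F [-0.1 -0.1  0. ] w 0.998
```

>>> {"op": "send_rows", "data": {
  "plan": "0 0 0 -0.7 -1 0 -1;0 0 0 -0.7 -1 0 -1;0 0 0 -0.7 -1 0 -1;0 0 0 -0.7 -1 0 -1;0 0 0 -0.7 -1 0 -1;0 0 0 -0.7 -1 0 -1;0 0 0 -0.7 -1 0 -1;0 0 0 -0.7 -1 0 -1"
}}

```text
time: 2.5
tcp_pos: [233.6, 319.9, 304.0]
tcp_rot: [0.051, 0.999, 0.0, 0.0]
ft_force: [0.1, -0.2, 0.1]
gripper_width: 1.002
```

>>> {"op": "send_rows", "data": {
  "plan": "0 0 0 -0.7 -1 0 -1;0 0 0 -0.7 -1 0 -1;0 0 0 -0.7 -1 0 -1;0 0 0 -0.7 -1 0 -1;0 0 0 -0.7 -1 0 -1;0 0 0 -0.7 -1 0 -1;0 0 0 -0.7 -1 0 -1;0 0 0 -0.7 -1 0 -1"
}}

```text
time: 3.3
tcp_pos: [328.6, 149.3, 304.1]
tcp_rot: [0.051, 0.999, 0.0, 0.0]
ft_force: [0.7, 0.2, -0.5]
gripper_width: 1.001
```

>>> {"op": "send_rows", "data": {
  "plan": "0 0 0 -0.7 -1 0 -1;0 0 0 -0.7 -1 0 -1;0 0 0 -0.7 -1 0 -1;0 0 0 -0.7 -1 0 -1;0 0 0 -0.7 -1 0 -1;0 0 0 -0.7 -1 0 -1;0 0 0 -0.7 -1 0 -1;0 0 0 -0.7 -1 0 -1"
}}

```text
time: 4.1
tcp_pos: [423.6, -21.4, 304.0]
tcp_rot: [0.051, 0.999, 0.0, 0.0]
ft_force: [-0.1, 0.3, 0.1]
gripper_width: 1.002
```

>>> {"op": "send_rows", "data": {
  "plan": "0 0 0 -0.7 -1 0 -1;0 0 0 -0.7 -1 0 -1;0 0 0 -0.7 -1 0 -1;0 0 0 -0.7 -1 0 -1;0 0 0 -0.7 -1 0 -1;0 0 0 -0.7 -1 0 -1;0 0 0 -0.7 -1 0 -1;0 0 0 0 0 0 -1"
}}

```text
time: 4.9
tcp_pos: [507.2, -171.6, 303.1]
tcp_rot: [0.052, 0.999, -0.0, -0.001]
ft_force: [-0.2, 0.2, -0.2]
gripper_width: 1.002
```

```bash
python3 -c "
from h import *
go([521.5,-199.3,240])"
```

```text
tool shift units [-0.861 -1.301  3.155] mm [-17.2 -26.   63.1]
t 4.9 tcp [ 507.2 -171.6  303.1] yaw 173.99 z [-1.1e-03 -4.0e-04 -1.0e+00] F [-0.2  0.2 -0.2] w 1.002
```

>>> {"op": "send_rows", "data": {
  "plan": "0 0 0 -0.43 -0.65 0.6 -1;0 0 0 -0.43 -0.65 0.6 -1;0 0 0 0 0 1 -1;0 0 0 0 0 1 -1;0 0 0 0 0 0 -1"
}}

```text
time: 5.4
tcp_pos: [519.3, -197.2, 235.9]
tcp_rot: [0.052, 0.999, 0.001, -0.004]
ft_force: [-1.1, 0.6, 0.5]
gripper_width: 0.995
```

```bash
python3 -c "
from h import *
go([521.5,-199.3,149]); grab('side','s1.png')"
```

```text
tool shift units [-0.151 -0.099  4.346] mm [-3.  -2.  86.9]
t 5.4 tcp [ 519.3 -197.2  235.9] yaw 174.1 z [-0.007   0.0019 -1.    ] F [-1.1  0.6  0.5] w 0.995
```

View pics/s1.png

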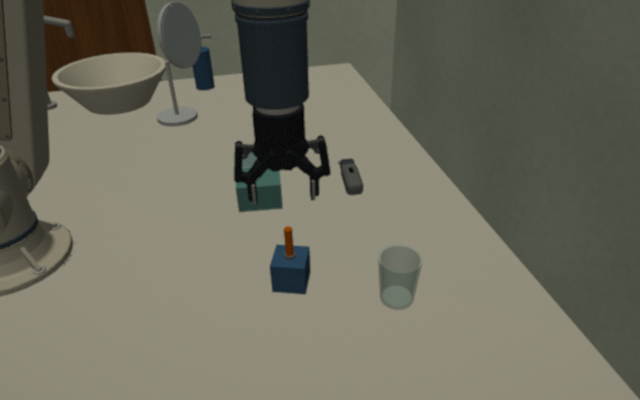

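The gripper is open above the pick, fingertips at about (252,200) and (314,195), with the pick top at (288,230). Next I go down.

>>> {"op": "send_rows", "data": {
  "plan": "0 0 0 0 0 1 -1;0 0 0 0 0 1 -1;0 0 0 0 0 0.5 -1;0 0 0 0 0 0 -1;0 0 0 0 0 0 -1"
}}

```text
time: 5.95
tcp_pos: [521.4, -197.6, 191.0]
tcp_rot: [0.051, 0.999, -0.0, 0.001]
ft_force: [0.3, -0.9, -0.1]
gripper_width: 1.003
```

```bash
python3 -c "
from h import *
go([521.5,-199.3,149])
f=grab('side','s2.png');print(proj(f,[521.5,-199.3,120]))"
```

```text
tool shift units [-0.008 -0.083  2.1  ] mm [-0.2 -1.7 42. ]
t 5.95 tcp [ 521.4 -197.6  191. ] yaw 174.14 z [ 1.4e-03 -8.0e-04 -1.0e+00] F [ 0.3 -0.9 -0.1] w 1.003
(np.float64(287.51290587011266), np.float64(227.67409488700412))
```

View pics/s2.png

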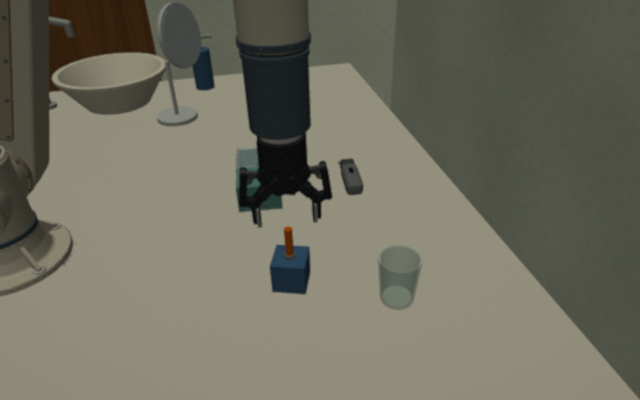

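The fingertips at (258,224) and (317,219) are centred on the pick at (288,230). I'll descend and grip.

>>> {"op": "send_rows", "data": {
  "plan": "0 0 0 0 -0.08 0.7 -1;0 0 0 0 0 0.7 -1;0 0 0 0 0 0.7 -1;0 0 0 0 0 0 -1;0 0 0 0 0 0 1;0 0 0 0 0 0 1;0 0 0 0 0 0 1;0 0 0 0 0 0 1",
  "squeeze": 50
}}

```text
time: 6.8
tcp_pos: [521.0, -199.0, 148.5]
tcp_rot: [0.051, 0.999, -0.0, 0.001]
ft_force: [0.5, 0.5, -0.1]
gripper_width: 0.331
```

>>> {"op": "send_rows", "data": {
  "plan": "0 0 0 0 0 0 1;0 0 0 0 0 0 1;0 0 0 0 0 0 1"
}}

```text
time: 7.1
tcp_pos: [520.9, -199.0, 148.3]
tcp_rot: [0.051, 0.999, -0.0, 0.0]
ft_force: [-1.2, 0.9, 3.6]
gripper_width: 0.143
```

```bash
python3 -c "
from h import *
go([521.5,-199.3,149])
f=grab('side','s3.png')"
```

```text
tool shift units [-0.031 -0.013 -0.033] mm [-0.6 -0.3 -0.7]
t 7.1 tcp [ 520.9 -199.   148.3] yaw 174.13 z [ 7.e-04 -3.e-04 -1.e+00] F [-1.2  0.9  3.6] w 0.143
```

View pics/s3.png

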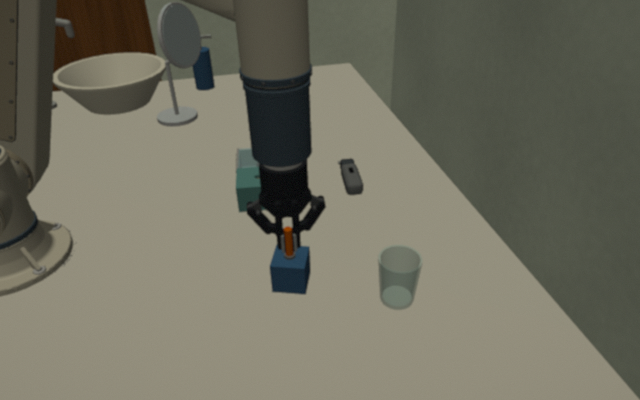

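The jaws closed on the orange handle at (289,240), opening 0.143 × 85 ≈ 12–14 mm. Next I lift it out.

>>> {"op": "send_rows", "data": {
  "plan": "0 0 0 0 0 0 1;0 0 0 0 0 -0.5 1;0 0 0 0 0 -1 1;0 0 0 0 0 -1 1;0 0 0 0 0 -1 1;0 0 0 0 0 -1 1;0 0 0 0 0 -0.5 1;0 0 0 0 0 0 1"
}}

```text
time: 7.95
tcp_pos: [521.2, -199.1, 249.3]
tcp_rot: [0.051, 0.999, -0.0, 0.001]
ft_force: [-0.5, -0.8, -0.2]
gripper_width: 0.148
```

```bash
python3 -c "
from h import *
go([499.6,82,238])
f=grab('side','s4.png')
c=cv2.resize(f['image'][120:320,200:380],None,fx=3,fy=3,interpolation=cv2.INTER_CUBIC);cv2.imwrite('pics/s4c.png',c[...,::-1])"
```

```text
tool shift units [ 2.517 13.869  0.556] mm [ 50.3 277.4  11.1]
t 7.95 tcp [ 521.2 -199.1  249.3] yaw 174.12 z [ 2.7e-03 -4.0e-04 -1.0e+00] F [-0.5 -0.8 -0.2] w 0.148
```

View pics/s4c.png

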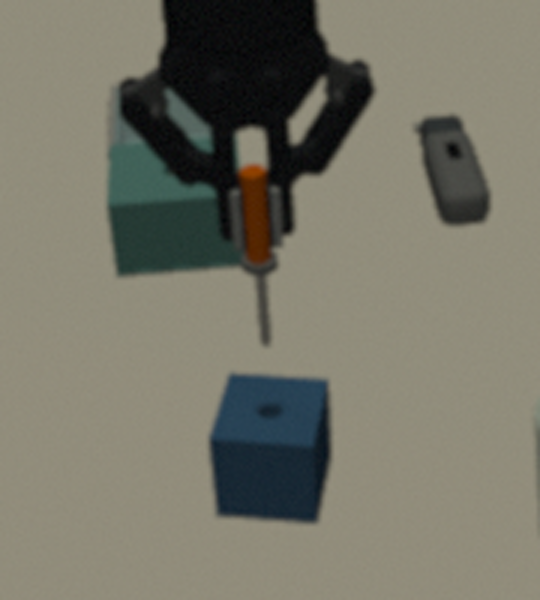

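The pick is held by its handle: shank point at (289,234) full-frame and handle top at (284,177). The stand hole is empty.

```bash
python3 -c "
from h import *
f=grab('side')
x,y,z=arm.get_state()['tcp_pos']
for d in (143.5,88.5,33): print(proj(f,[x,y,z-d]))
f=grab('top'); print(proj(f,[x,y,z-143.5]))"
```

```text
(np.float64(287.3712921787467), np.float64(235.39159959804851))
(np.float64(285.36575597484426), np.float64(208.649468345979))
(np.float64(283.1776844545322), np.float64(179.4733828326676))
(np.float64(397.2595851194903), np.float64(235.54413018768955))
```

>>> {"op": "send_rows", "data": {
  "plan": "0 0 0 0.18 1 0 1;0 0 0 0.18 1 0 1;0 0 0 0.18 1 0 1;0 0 0 0.18 1 0 1;0 0 0 0.18 1 0 1;0 0 0 0.18 1 0 1;0 0 0 0.18 1 0 1;0 0 0 0.18 1 0 1"
}}

```text
time: 8.9
tcp_pos: [507.8, -36.0, 246.6]
tcp_rot: [0.051, 0.999, -0.0, -0.001]
ft_force: [0.5, 0.1, -1.0]
gripper_width: 0.148
```

>>> {"op": "send_rows", "data": {
  "plan": "0 0 0 0.18 1 0 1;0 0 0 0.18 1 0 1;0 0 0 0.18 1 0 1;0 0 0 0.18 1 0 1;0 0 0 0.18 1 0 1;0 0 0 0.18 0.8 0 1;0 0 0 0 0 0 1;0 0 0 0 0 0 1"
}}

```text
time: 9.7
tcp_pos: [498.5, 80.7, 247.0]
tcp_rot: [0.051, 0.999, -0.0, -0.001]
ft_force: [-0.5, -0.2, -0.1]
gripper_width: 0.147
```

```bash
python3 -c "
from h import *
go([499.6,82,238])
f=grab('side')
x,y,z=arm.get_state()['tcp_pos']
print(proj(f,[x,y,z-143.5]), proj(f,[x,y,62]),proj(f,[499.6,82,62]))
c=cv2.resize(f['image'][60:220,180:340],None,fx=3.7,fy=3.7,interpolation=cv2.INTER_CUBIC);cv2.imwrite('pics/s5c.png',c[...,::-1])"
```

```text
tool shift units [-0.05   0.072  0.448] mm [-1.   1.4  9. ]
t 9.7 tcp [498.5  80.7 247. ] yaw 174.16 z [-1.8e-03 -8.0e-04 -1.0e+00] F [-0.5 -0.2 -0.1] w 0.147
(np.float64(255.66523959796484), np.float64(159.3938206306941)) (np.float64(257.4914605827178), np.float64(176.1478890573405)) (np.float64(257.8669578551849), np.float64(175.71411363012038))
```

View pics/s5c.png

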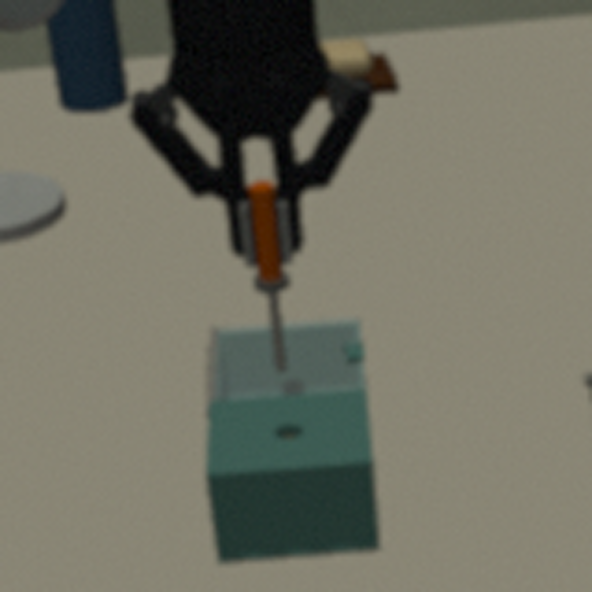

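The point is at about (256,160), 40 mm above the hole at (258,176.5), and it's lined up within about 1 mm. Next I go down into the hole.

>>> {"op": "send_rows", "data": {
  "plan": "0 0 0 0 0.07 0.6 1;0 0 0 0 0 0.6 1;0 0 0 0 0 0.5 1;0 0 0 0 0 0.3 1;0 0 0 0 0 0 1;0 0 0 0 0 0 1"
}}

```text
time: 10.35
tcp_pos: [499.2, 82.1, 208.0]
tcp_rot: [0.051, 0.999, -0.0, 0.0]
ft_force: [0.1, 0.7, -0.9]
gripper_width: 0.149
```

```bash
python3 -c "
from h import *
go([499.6,82,197])
f=grab('side')
x,y,z=arm.get_state()['tcp_pos']
c=cv2.resize(f['image'][80:220,180:320],None,fx=4,fy=4,interpolation=cv2.INTER_CUBIC);cv2.imwrite('pics/s6c.png',c[...,::-1])"
```

```text
tool shift units [-0.023 -0.002  0.548] mm [-0.5 -0.  11. ]
t 10.35 tcp [499.2  82.1 208. ] yaw 174.12 z [ 2.e-04 -2.e-04 -1.e+00] F [ 0.1  0.7 -0.9] w 0.149
```

View pics/s6c.png

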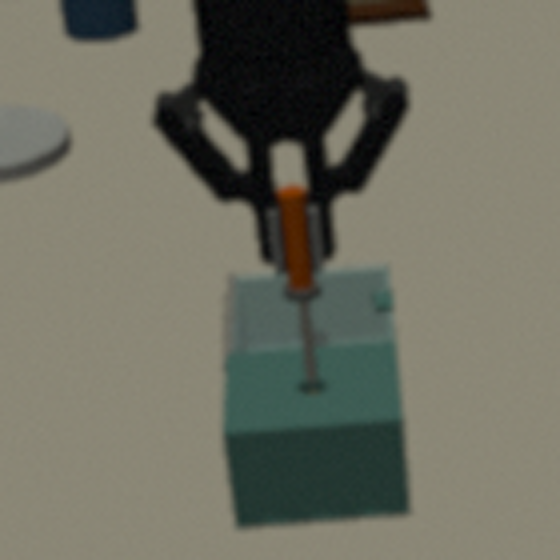

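The shank meets the hole at crop (312,386), on target. Now I press in small steps.

>>> {"op": "send_rows", "data": {
  "plan": "0 0 0 0 0 0.25 1;0 0 0 0 0 0.25 1;0 0 0 0 0 0.1 1;0 0 0 0 0 0 1"
}}

```text
time: 10.8
tcp_pos: [499.1, 82.2, 195.9]
tcp_rot: [0.051, 0.999, -0.0, 0.0]
ft_force: [-0.5, 0.0, 1.7]
gripper_width: 0.149
```

>>> {"op": "send_rows", "data": {
  "plan": "0 0 0 0 0 0.1 1;0 0 0 0 0 0 1"
}}

```text
time: 11.0
tcp_pos: [499.1, 82.2, 194.1]
tcp_rot: [0.051, 0.999, 0.0, 0.0]
ft_force: [-0.2, 0.0, 3.2]
gripper_width: 0.148
```

>>> {"op": "send_rows", "data": {
  "plan": "0 0 0 0 0 0.05 1;0 0 0 0 0 0 1"
}}

```text
time: 11.2
tcp_pos: [499.1, 82.2, 193.1]
tcp_rot: [0.051, 0.999, 0.0, 0.0]
ft_force: [-0.2, -0.1, 3.4]
gripper_width: 0.153
```

>>> {"op": "send_rows", "data": {
  "plan": "0 0 0 0 0 0.05 1;0 0 0 0 0 0 1"
}}

```text
time: 11.4
tcp_pos: [499.2, 82.2, 192.2]
tcp_rot: [0.051, 0.999, 0.0, 0.0]
ft_force: [-1.7, 0.7, 5.4]
gripper_width: 0.15
```

>>> {"op": "send_rows", "data": {
  "plan": "0 0 0 0 0 0.03 1;0 0 0 0 0 0 1;0 0 0 0 0 0 1;0 0 0 0 0 0 1"
}}

```text
time: 11.8
tcp_pos: [499.3, 82.2, 192.0]
tcp_rot: [0.051, 0.999, 0.0, 0.001]
ft_force: [-1.6, -0.1, 7.5]
gripper_width: 0.15
```

```bash
python3 -c "
from h import *
go([499.6,82,197])
f=grab('side')
c=cv2.resize(f['image'][80:220,140:320],None,fx=4,fy=4,interpolation=cv2.INTER_CUBIC);cv2.imwrite('pics/s7c.png',c[...,::-1])"
```

```text
tool shift units [-0.018 -0.008 -0.25 ] mm [-0.4 -0.2 -5. ]
t 11.8 tcp [499.3  82.2 192. ] yaw 174.14 z [ 1.1e-03  1.0e-04 -1.0e+00] F [-1.6 -0.1  7.5] w 0.15
```

View pics/s7c.png

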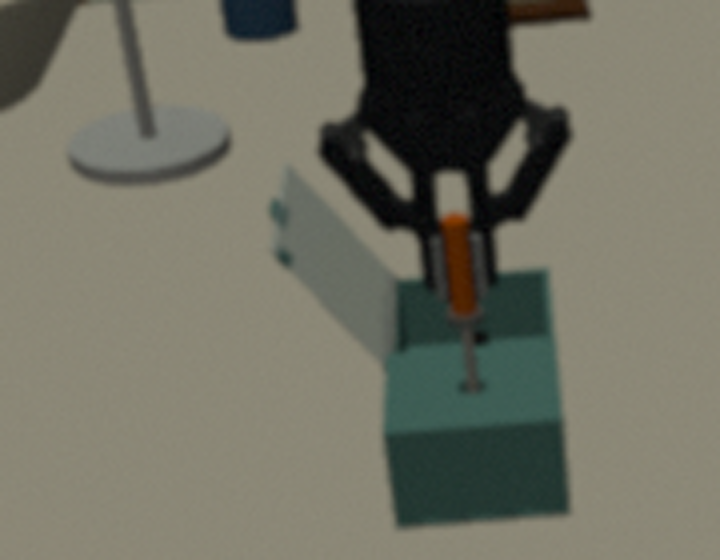

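The lid has sprung past vertical, its edge at crop (285,170–260). I'll lift and go back to the stand.

>>> {"op": "send_rows", "data": {
  "plan": "0 0 0 0 0 -0.5 1;0 0 0 0 0 -0.8 1;0 0 0 0 0 -0.8 1;0 0 0 0 0 -0.8 1;0 0 0 -0.18 -0.5 0 1;0 0 0 -0.18 -1 0 1;0 0 0 -0.18 -1 0 1;0 0 0 -0.18 -1 0 1"
}}

```text
time: 12.65
tcp_pos: [505.6, 9.9, 248.3]
tcp_rot: [0.051, 0.999, -0.0, -0.001]
ft_force: [-0.4, 0.5, -0.5]
gripper_width: 0.148
```

>>> {"op": "send_rows", "data": {
  "plan": "0 0 0 -0.18 -1 0 1;0 0 0 -0.18 -1 0 1;0 0 0 -0.18 -1 0 1;0 0 0 -0.18 -1 0 1;0 0 0 -0.18 -1 0 1;0 0 0 -0.18 -1 0 1;0 0 0 -0.18 -1 0 1;0 0 0 -0.18 -1 0 1"
}}

```text
time: 13.45
tcp_pos: [517.7, -152.2, 248.2]
tcp_rot: [0.052, 0.999, 0.0, -0.001]
ft_force: [0.3, -0.0, 0.7]
gripper_width: 0.148
```

>>> {"op": "send_rows", "data": {
  "plan": "0 0 0 -0.18 -1 0 1;0 0 0 -0.18 -1 0 1;0 0 0 0 -0.4 0 1;0 0 0 0 0 0 1;0 0 0 0 0 0 1"
}}

```text
time: 13.95
tcp_pos: [520.3, -199.3, 248.8]
tcp_rot: [0.051, 0.999, 0.0, -0.0]
ft_force: [-0.1, 0.2, -0.7]
gripper_width: 0.149
```

```bash
python3 -c "
from h import *
go([521.2,-199.1,248])
f=grab('side')
x,y,z=arm.get_state()['tcp_pos']
print(proj(f,[x,y,z-143.5]),proj(f,[521.3,-199.2,60]))
c=cv2.resize(f['image'][140:300,220:350],None,fx=3.7,fy=3.7,interpolation=cv2.INTER_CUBIC);cv2.imwrite('pics/s8c.png',c[...,::-1])"
```

```text
tool shift units [-0.043  0.014  0.041] mm [-0.9  0.3  0.8]
t 13.95 tcp [ 520.3 -199.3  248.8] yaw 174.1 z [-8.e-04  5.e-04 -1.e+00] F [-0.1  0.2 -0.7] w 0.149
(np.float64(287.3821067155659), np.float64(234.52640400987195)) (np.float64(289.43056546665724), np.float64(255.24644548045035))
```

View pics/s8c.png

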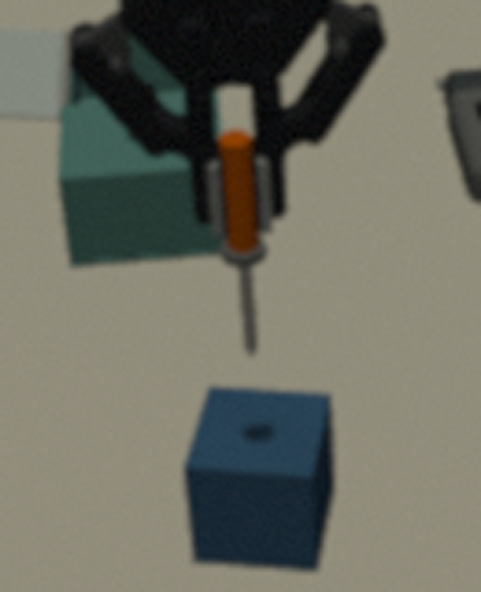

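The point is at (287.8,234.3) and the hole at (289.4,256.7). That's the same relation as straight after lift-out, so I'll correct 0.9 mm in x and lower.

>>> {"op": "send_rows", "data": {
  "plan": "0 0 0 -0.045 0 0.5 1;0 0 0 0 0 0.7 1;0 0 0 0 0 0.7 1;0 0 0 0 0 0 1"
}}

```text
time: 14.4
tcp_pos: [520.4, -198.6, 208.6]
tcp_rot: [0.051, 0.999, 0.001, -0.002]
ft_force: [0.2, 0.4, -1.6]
gripper_width: 0.147
```

```bash
python3 -c "
from h import *
go([521.2,-199.1,149])
f=grab('side')
c=cv2.resize(f['image'][140:300,220:350],None,fx=3.7,fy=3.7,interpolation=cv2.INTER_CUBIC);cv2.imwrite('pics/s9c.png',c[...,::-1])"
```

```text
tool shift units [-0.056 -0.023  2.982] mm [-1.1 -0.5 59.6]
t 14.4 tcp [ 520.4 -198.6  208.6] yaw 174.15 z [-0.0046  0.0015 -1.    ] F [ 0.2  0.4 -1.6] w 0.147
```

View pics/s9c.png

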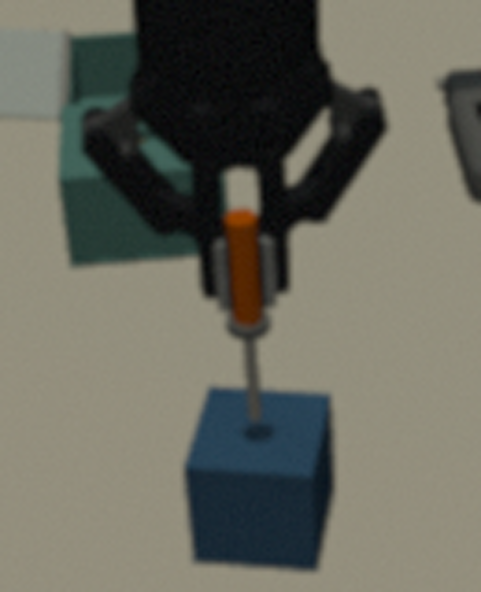

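The point at crop (256,420) is just above the hole at (258,433). Continuing down.

>>> {"op": "send_rows", "data": {
  "plan": "0 0 0 -0.03 0 0.25 1;0 0 0 0 0 0.25 1;0 0 0 0 0 0 1"
}}

```text
time: 14.75
tcp_pos: [521.9, -199.5, 200.7]
tcp_rot: [0.051, 0.999, 0.0, -0.0]
ft_force: [0.1, -0.3, 0.3]
gripper_width: 0.149
```

>>> {"op": "send_rows", "data": {
  "plan": "0 0 0 0 0 0.5 1;0 0 0 0 0 0.6 1;0 0 0 0 0 0.6 1;0 0 0 0 0 0.4 1;0 0 0 0 0 0.2 1;0 0 0 0 0 0 1;0 0 0 0 0 0 1"
}}

```text
time: 15.45
tcp_pos: [522.4, -199.8, 155.6]
tcp_rot: [0.051, 0.999, -0.0, 0.0]
ft_force: [-1.0, 0.0, 0.4]
gripper_width: 0.149
```

```bash
python3 -c "
from h import *
go([521.2,-199.1,149])"
```

```text
tool shift units [0.061 0.029 0.327] mm [1.2 0.6 6.5]
t 15.45 tcp [ 522.4 -199.8  155.6] yaw 174.13 z [ 4.e-04 -3.e-04 -1.e+00] F [-1.   0.   0.4] w 0.149
```

>>> {"op": "send_rows", "data": {
  "plan": "0 0 0 0.05 0.03 0.2 1;0 0 0 0 0 0 1;0 0 0 0 0 0.1 1;0 0 0 0 0 0 1;0 0 0 0 0 0 1"
}}

```text
time: 15.95
tcp_pos: [521.2, -199.0, 149.3]
tcp_rot: [0.051, 0.999, -0.0, 0.0]
ft_force: [-0.5, -0.2, -1.2]
gripper_width: 0.144
```

>>> {"op": "send_rows", "data": {
  "plan": "0 0 0 0 0 0.03 1;0 0 0 0 0 0 1;0 0 0 0 0 0 -1;0 0 0 0 0 0 -1;0 0 0 0 0 0 -1;0 0 0 0 0 0 -1;0 0 0 0 0 0 -1;0 0 0 0 0 0 -1"
}}

```text
time: 16.75
tcp_pos: [521.2, -199.0, 148.7]
tcp_rot: [0.051, 0.999, 0.0, 0.0]
ft_force: [0.9, 0.4, 0.1]
gripper_width: 1.0
```

>>> {"op": "send_rows", "data": {
  "plan": "0 0 0 0 0 -0.5 -1;0 0 0 0 0 -1 -1;0 0 0 0 0 -1 -1;0 0 0 0 0 -1 -1;0 0 0 0 0 -1 -1;0 0 0 0 0 -1 -1;0 0 0 0 0 -1 -1;0 0 0 0 0 0 -1"
}}

```text
time: 17.55
tcp_pos: [522.3, -199.5, 282.8]
tcp_rot: [0.051, 0.999, -0.001, 0.003]
ft_force: [-0.1, -0.4, 0.9]
gripper_width: 1.0
```

```bash
python3 -c "
from h import *
go([512,186,250])
f=grab('side','s10.png')"
```

```text
tool shift units [ 2.492 19.125  1.599] mm [ 49.8 382.5  32. ]
t 17.55 tcp [ 522.3 -199.5  282.8] yaw 174.13 z [ 0.0066 -0.002  -1.    ] F [-0.1 -0.4  0.9] w 1.0
```

View pics/s10.png

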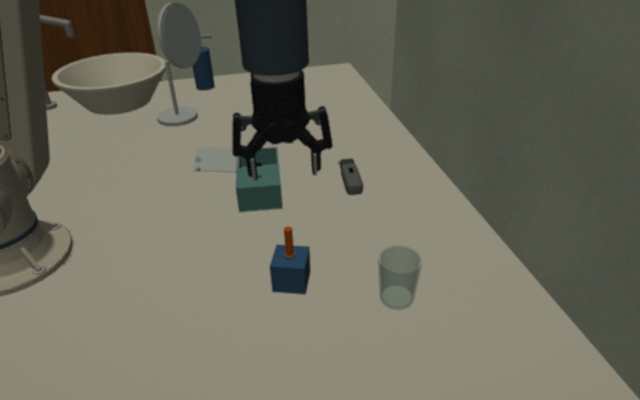

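The pick stands upright in the stand at (288,240) again, and the lid lies open at (215,160). Next I measure the comb.

```bash
python3 -c "
from h import *
f=grab('top')
c=cv2.resize(f['image'][200:310,190:310],None,fx=5,fy=5,interpolation=cv2.INTER_CUBIC);cv2.imwrite('pics/t2.png',c[...,::-1])"
```

```text
(no output)
```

View pics/t2.png

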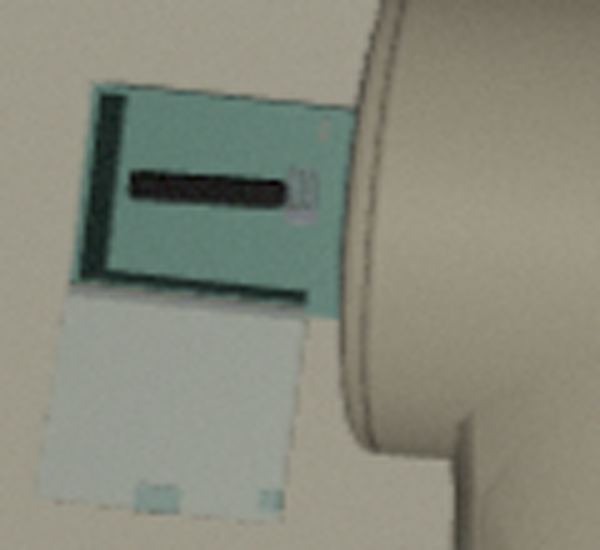

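The open case is visible, with the black handle at crop (130–285, 172–207) running slightly off the case axis.

Run:
```python
from h import *
fs=[grab('top') for _ in range(2)]; f=fs[0]
im=np.mean([x['image'].astype(float) for x in fs],0)
g=cv2.cvtColor(im.astype(np.uint8),cv2.COLOR_RGB2GRAY)
a=g[225:250,213:255]; b=cv2.resize(a,None,fx=8,fy=8,interpolation=cv2.INTER_CUBIC)
m=(b<65).astype(np.uint8)
n,l,s,c=cv2.connectedComponentsWithStats(m)
for i in range(1,n):
    if s[i,4]<400: continue
    v,u=np.nonzero(l==i); u=(u+.5)/8-.5+213; v=(v+.5)/8-.5+225
    p=np.array([onplane(f,x,y,16)[:2] for x,y in zip(u,v)],np.float32)
    r=cv2.minAreaRect(p); w=np.linalg.svd(p-p.mean(0),full_matrices=False)[2][0]
    print(np.round(r,1) if 0 else r, p.mean(0), np.degrees(np.arctan2(w[1],w[0]))%180)
# case edges in the same units
hsv=cv2.cvtColor(im.astype(np.uint8),cv2.COLOR_RGB2HSV)
print(arm.get_state()['time'])
```

```text
((533.5782470703125, 230.5286407470703), (18.533836364746094, 2.7439186573028564), 0.5379457473754883) [535.2659 230.8249] 176.94702
((511.51708984375, 186.64093017578125), (77.36810302734375, 14.754280090332031), 86.0189437866211) [511.63568 186.96486] 86.24702
17.75
```

>>> {"op": "send_rows", "data": {
  "plan": "0 0 -0.0175 0 0 0 0.06;0 0 0 0.16 1 0 0.06;0 0 0 0.16 1 0 0.06;0 0 0 0.16 1 0 0.06;0 0 0 0.16 1 0 0.06;0 0 0 0.16 1 0 0.06;0 0 0 0.16 1 0 0.06;0 0 0 0.16 1 0 0.06"
}}

```text
time: 18.55
tcp_pos: [507.6, -57.1, 277.9]
tcp_rot: [0.033, 0.999, -0.0, -0.001]
ft_force: [-0.4, 0.8, 0.4]
gripper_width: 0.468
```

>>> {"op": "send_rows", "data": {
  "plan": "0 0 0 0.16 1 0 0.06;0 0 0 0.16 1 0 0.06;0 0 0 0.16 1 0 0.06;0 0 0 0.16 1 0 0.06;0 0 0 0.16 1 0 0.06;0 0 0 0.16 1 0 0.06;0 0 0 0.16 1 0 0.06;0 0 0 0.16 1 0 0.06"
}}

```text
time: 19.35
tcp_pos: [492.6, 104.2, 277.9]
tcp_rot: [0.033, 0.999, -0.0, -0.001]
ft_force: [0.5, 0.0, -0.1]
gripper_width: 0.468
```

>>> {"op": "send_rows", "data": {
  "plan": "0 0 0 0.16 1 0 0.06;0 0 0 0.16 1 0 0.06;0 0 0 0.16 1 0 0.06;0 0 0 0 0.5 0 0.06;0 0 0 0 0 0 0.06;0 0 0 0 0 0 0.06"
}}

```text
time: 19.95
tcp_pos: [488.1, 173.5, 278.3]
tcp_rot: [0.033, 0.999, -0.0, -0.0]
ft_force: [-1.0, -0.5, -0.4]
gripper_width: 0.47
```

```bash
python3 -c "
from h import *
go([511.6,186.8,79.5])"
```

```text
tool shift units [-1.136  0.748  9.941] mm [-22.7  15.  198.8]
t 19.95 tcp [488.1 173.5 278.3] yaw 176.22 z [-7.e-04 -7.e-04 -1.e+00] F [-1.  -0.5 -0.4] w 0.47
```

>>> {"op": "send_rows", "data": {
  "plan": "0 0 0 -0.57 0.375 0.4 0.06;0 0 0 -0.57 0.375 0.5 0.06;0 0 0 0 0 1 0.06;0 0 0 0 0 1 0.06;0 0 0 0 0 1 0.06;0 0 0 0 0 1 0.06;0 0 0 0 0 1 0.06;0 0 0 0 0 0 0.06"
}}

```text
time: 20.75
tcp_pos: [510.8, 186.1, 157.4]
tcp_rot: [0.034, 0.999, -0.002, -0.003]
ft_force: [0.1, -0.3, -0.2]
gripper_width: 0.471
```

>>> {"op": "send_rows", "data": {
  "plan": "0 0 0 0 0 0 0.06;0 0 0 0 0 0 0.06"
}}

```text
time: 20.95
tcp_pos: [512.7, 187.5, 161.8]
tcp_rot: [0.033, 0.999, 0.0, 0.001]
ft_force: [0.1, 0.4, 0.5]
gripper_width: 0.473
```

```bash
python3 -c "
from h import *
go([511.6,186.8,79.5])
f=grab('side')
c=cv2.resize(f['image'][50:220,180:340],None,fx=3.5,fy=3.5,interpolation=cv2.INTER_CUBIC);cv2.imwrite('pics/s11c.png',c[...,::-1])"
```

```text
tool shift units [ 0.061 -0.044  4.115] mm [ 1.2 -0.9 82.3]
t 20.95 tcp [512.7 187.5 161.8] yaw 176.21 z [ 1.8e-03  8.0e-04 -1.0e+00] F [0.1 0.4 0.5] w 0.473
```

View pics/s11c.png

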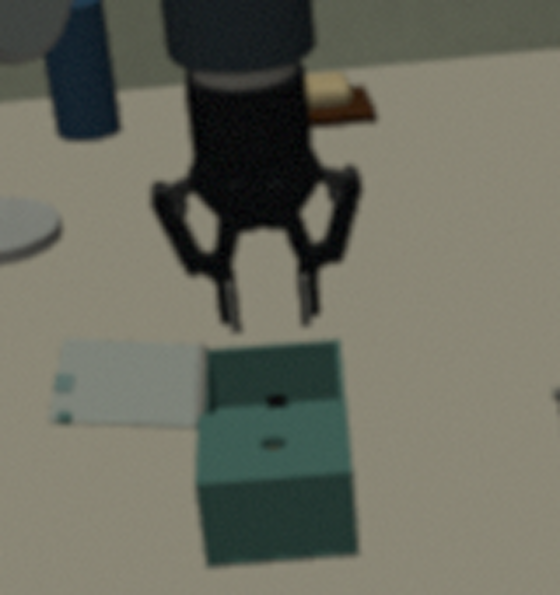

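The fingers straddle the opening, tips at crop (235,328) and (307,322), with the handle end visible at (277,400). The knuckles are wide, so I'll narrow the jaws before entering the case.

>>> {"op": "send_rows", "data": {
  "plan": "0 0 0 0.03 -0.03 0 0.36;0 0 0 0 0 0.8 0.36;0 0 0 0 0 0.8 0.36;0 0 0 0 0 0.8 0.36;0 0 0 0 0 0.2 0.36;0 0 0 0 0 0 0.36;0 0 0 0 0 0 0.36"
}}

```text
time: 21.7
tcp_pos: [511.8, 187.2, 109.7]
tcp_rot: [0.033, 0.999, 0.0, 0.001]
ft_force: [-0.8, -0.3, 0.4]
gripper_width: 0.321
```

```bash
python3 -c "
from h import *
go([511.6,186.8,79.5])
f=grab('side')
c=cv2.resize(f['image'][70:220,180:340],None,fx=3.7,fy=3.7,interpolation=cv2.INTER_CUBIC);cv2.imwrite('pics/s12c.png',c[...,::-1])"
```

```text
tool shift units [ 0.009 -0.021  1.51 ] mm [ 0.2 -0.4 30.2]
t 21.7 tcp [511.8 187.2 109.7] yaw 176.24 z [ 1.5e-03  7.0e-04 -1.0e+00] F [-0.8 -0.3  0.4] w 0.321
```

View pics/s12c.png

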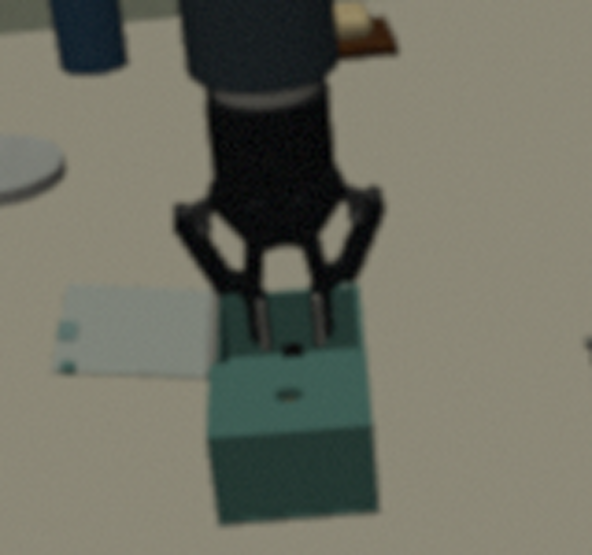

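The fingers at crop (262,345) and (321,340) are centred on the handle at (292,350). Descending the rest.

>>> {"op": "send_rows", "data": {
  "plan": "0 0 0 0 0 0.5 0.36;0 0 0 0 0 0.5 0.36;0 0 0 0 0 0.3 0.36;0 0 0 0 0 0 0.36;0 0 0 0 0 0 0.36"
}}

```text
time: 22.25
tcp_pos: [511.2, 186.8, 82.4]
tcp_rot: [0.033, 0.999, -0.0, -0.0]
ft_force: [0.2, 0.2, 0.1]
gripper_width: 0.321
```

>>> {"op": "send_rows", "data": {
  "plan": "0 0 0 0 0 0.15 0.36;0 0 0 0 0 0 0.36;0 0 0 0 0 0 0.36"
}}

```text
time: 22.55
tcp_pos: [511.3, 186.9, 79.8]
tcp_rot: [0.033, 0.999, 0.0, 0.0]
ft_force: [0.5, -0.1, -0.7]
gripper_width: 0.324
```

>>> {"op": "send_rows", "data": {
  "plan": "0 0 0 0 0 0 1;0 0 0 0 0 0 1;0 0 0 0 0 0 1;0 0 0 0 0 0 1;0 0 0 0 0 0 1;0 0 0 0 0 0 1",
  "squeeze": 60
}}

```text
time: 23.15
tcp_pos: [511.4, 187.0, 80.1]
tcp_rot: [0.033, 0.999, 0.0, 0.0]
ft_force: [-1.2, 0.1, 6.3]
gripper_width: 0.137
```

>>> {"op": "send_rows", "data": {
  "plan": "0 0 0 0 0 -0.1 1;0 0 0 0 0 -0.1 1;0 0 0 0 0 0 1;0 0 0 0 0 0 1"
}}

```text
time: 23.55
tcp_pos: [511.1, 186.8, 83.5]
tcp_rot: [0.033, 0.999, -0.0, -0.0]
ft_force: [0.2, -0.8, -1.1]
gripper_width: 0.142
```

```bash
python3 -c "
from h import *
go([511.6,186.8,79.5])"
```

```text
tool shift units [-0.026  0.     0.198] mm [-0.5  0.   4. ]
t 23.55 tcp [511.1 186.8  83.5] yaw 176.21 z [-4.e-04 -1.e-04 -1.e+00] F [ 0.2 -0.8 -1.1] w 0.142
```

Gripped, opening 0.14. Now I tilt about the comb tip, trying one row first.

```bash
cat >> h.py <<'E'
def combpts(p=(0,-128,73.5)):
    s=arm.get_state(); M=R.from_quat(s['tcp_rot']).as_matrix(); T=np.array(s['tcp_pos'])
    a=np.radians(-6.1); C=np.array([[np.cos(a),-np.sin(a),0],[np.sin(a),np.cos(a),0],[0,0,1]]); o=np.array([499.6,82.,0])-C@[0,-57,0]
    print('t',round(s['time'],2),'tilt',round(np.degrees(np.arcsin(M[2,1])),1),'F',np.round(s['ft_force'],1),'w',round(s['gripper_width'],3))
    for n,q in dict(tip_bot=(0,-128,75.5),tip_top=(0,-128,71.5),handle0=(0,-38,61.5),grip=(0,0,70),end_bot=(0,38,75.5)).items(): print(n,'case frame',(C.T@(T+M@np.array(q,float)-o)).round(1))
E
python3 -c "
from h import *
combpts()"
```

```text
t 23.55 tilt -0.0 F [ 0.2 -0.8 -1.1] w 0.142
tip_bot case frame [  5.4 -79.5   8. ]
tip_top case frame [  5.4 -79.5  12. ]
handle0 case frame [ 1.8 10.5 22. ]
grip case frame [ 0.3 48.4 13.5]
end_bot case frame [-1.3 86.4  8. ]
```

>>> {"op": "send_rows", "data": {
  "plan": "-0.035 0 0 0 -0.285 -0.46 1;0 0 0 0 0 0 1;0 0 0 0 0 0 1"
}}

```text
time: 23.85
tcp_pos: [511.0, 180.9, 93.0]
tcp_rot: [0.034, 0.999, 0.036, 0.001]
ft_force: [0.9, -0.6, -0.2]
gripper_width: 0.145
```

```bash
python3 -c "
from h import *
combpts()"
```

```text
t 23.85 tilt 4.2 F [ 0.9 -0.6 -0.2] w 0.145
tip_bot case frame [  5.7 -79.5   8.4]
tip_top case frame [  5.7 -79.8  12.4]
handle0 case frame [ 2.2  9.2 28.9]
grip case frame [ 0.7 47.7 23.2]
end_bot case frame [-0.8 85.9 20.4]
```

>>> {"op": "send_rows", "data": {
  "plan": "-0.035 0 0 0 -0.285 -0.46 1;-0.035 0 0 0 -0.285 -0.46 1;0 0 0 0 0 0 1;0 0 0 0 0 0 1"
}}

```text
time: 24.25
tcp_pos: [510.0, 167.7, 109.6]
tcp_rot: [0.033, 0.993, 0.109, 0.003]
ft_force: [-0.9, -0.6, -0.8]
gripper_width: 0.139
```

```bash
python3 -c "
from h import *
combpts()"
```

```text
t 24.25 tilt 12.5 F [-0.9 -0.6 -0.8] w 0.139
tip_bot case frame [  5.5 -79.3   8.2]
tip_top case frame [  5.5 -80.1  12.1]
handle0 case frame [ 2.2  5.5 41.3]
grip case frame [ 0.6 44.4 41.3]
end_bot case frame [-0.9 82.7 44.1]
```

>>> {"op": "send_rows", "data": {
  "plan": "-0.035 0 0 0 -0.285 -0.46 1;-0.035 0 0 0 -0.285 -0.46 1;0 0 0 0 0 0 1;0 0 0 0 0 0 1"
}}

```text
time: 24.65
tcp_pos: [508.8, 152.2, 124.2]
tcp_rot: [0.033, 0.983, 0.181, 0.005]
ft_force: [-0.4, -1.1, -0.6]
gripper_width: 0.146
```

```bash
python3 -c "
from h import *
combpts()
f=grab('side')
c=cv2.resize(f['image'][70:220,180:340],None,fx=3.7,fy=3.7,interpolation=cv2.INTER_CUBIC);cv2.imwrite('pics/s13c.png',c[...,::-1])"
```

```text
t 24.65 tilt 20.9 F [-0.4 -1.1 -0.6] w 0.146
tip_bot case frame [  5.3 -78.8   8. ]
tip_top case frame [  5.3 -80.2  11.8]
handle0 case frame [ 2.2  0.2 53.2]
grip case frame [ 0.6 38.7 58.7]
end_bot case frame [-0.8 76.2 67.1]
```

View pics/s13c.png

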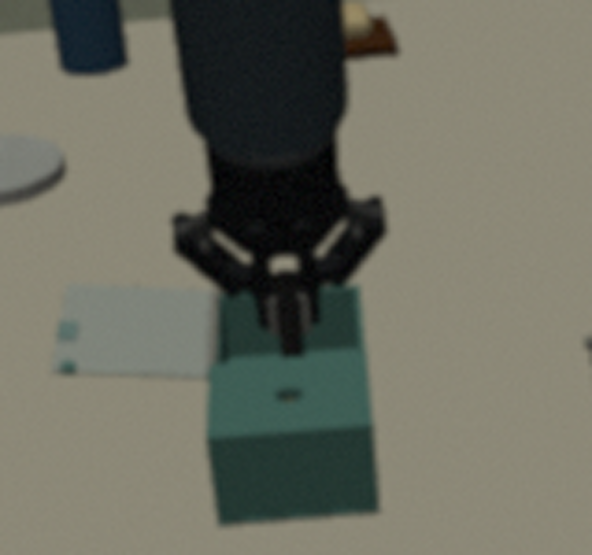

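The comb is tilted 21° in the jaws and the forces are about 1 N. Now I draw it along its own length (tool +y).

>>> {"op": "send_rows", "data": {
  "plan": "0 0 0 0 0.4 0 1;0 0 0 0 0.6 0 1;0 0 0 0 0.6 0 1;0 0 0 0 0 0 1"
}}

```text
time: 25.1
tcp_pos: [511.2, 184.3, 137.2]
tcp_rot: [0.031, 0.983, 0.183, 0.007]
ft_force: [-0.3, -0.0, -0.6]
gripper_width: 0.142
```

```bash
python3 -c "
from h import *
combpts()
f=grab('top')
c=cv2.resize(f['image'][190:310,180:310],None,fx=4.5,fy=4.5,interpolation=cv2.INTER_CUBIC);cv2.imwrite('pics/t14.png',c[...,::-1])"
```

```text
t 25.1 tilt 21.0 F [-0.3 -0.  -0.6] w 0.142
tip_bot case frame [  4.9 -46.3  20.8]
tip_top case frame [  4.9 -47.7  24.6]
handle0 case frame [ 1.4 32.6 66.2]
grip case frame [-0.3 71.1 71.9]
end_bot case frame [ -1.9 108.5  80.4]
```

View pics/t14.png

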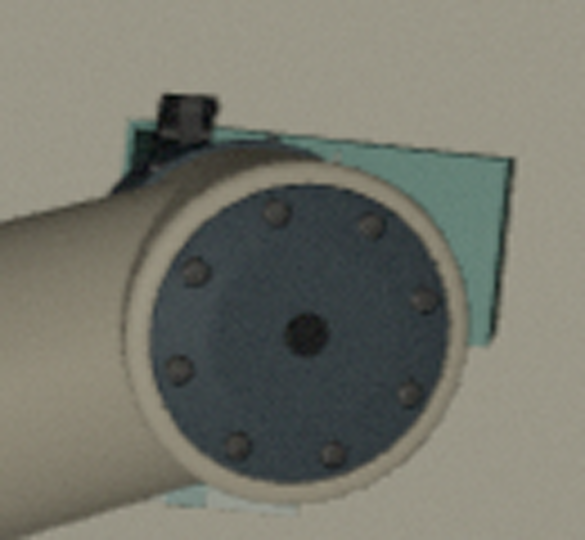

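The arm hides the comb from the top camera, but there is no contact force. I'll keep drawing.

>>> {"op": "send_rows", "data": {
  "plan": "0 0 0 0 0.7 0 1;0 0 0 0 0.8 0 1;0 0 0 0 0.8 0 1;0 0 0 0 0.8 0 1;0 0 0 0 0.8 0 1;0 0 0 0 0.8 0 1;0 0 0 0 0.8 0 1;0 0 0 0 0 0 1"
}}

```text
time: 25.95
tcp_pos: [517.8, 286.1, 176.4]
tcp_rot: [0.032, 0.983, 0.183, 0.006]
ft_force: [-0.1, -0.9, -0.9]
gripper_width: 0.148
```

```bash
python3 -c "
from h import *
combpts(); go([0,0,0])
f=grab('side')
c=cv2.resize(f['image'][50:220,180:360],None,fx=3.3,fy=3.3,interpolation=cv2.INTER_CUBIC);cv2.imwrite('pics/s15.png',c[...,::-1])"
```

```text
t 25.95 tilt 21.0 F [-0.1 -0.9 -0.9] w 0.148
tip_bot case frame [ 0.5 55.6 59.9]
tip_top case frame [ 0.5 54.2 63.7]
handle0 case frame [ -2.9 134.5 105.3]
grip case frame [ -4.5 173.  111. ]
end_bot case frame [ -6.1 210.4 119.6]
tool shift units [ 24.927 -18.033   2.477] mm [ 498.5 -360.7   49.5]
t 25.95 tcp [517.8 286.1 176.4] yaw 176.31 z [ 0.0243  0.3583 -0.9333] F [-0.1 -0.9 -0.9] w 0.148
```

View pics/s15.png

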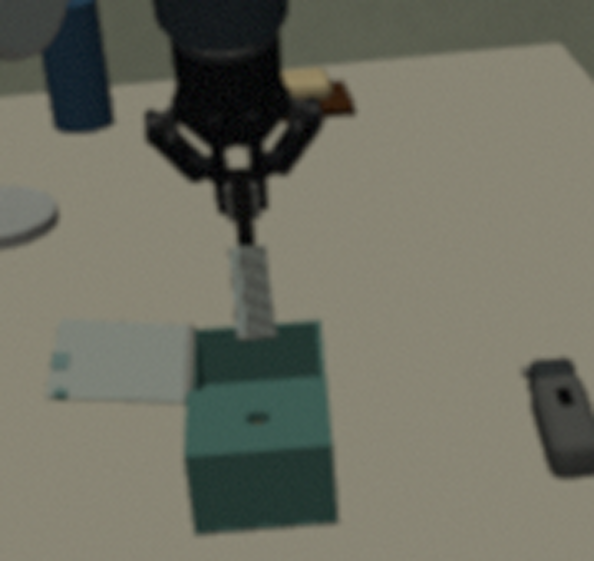

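The comb is out of the deck tunnel, head at crop (255,240–335) and held straight in the jaws. I'll finish the draw and lift vertically.

>>> {"op": "send_rows", "data": {
  "plan": "0 0 0 0 0.8 0 1;0 0 0 0 0.8 0 1;0 0 0 0 0.6 -0.4 1;0 0 0 0 0.36 -0.93 1;0 0 0 0 0.36 -0.93 1;0 0 0 0 0.36 -0.93 1;0 0 0 0 0.36 -0.93 1;0 0 0 0 0 0 1"
}}

```text
time: 26.8
tcp_pos: [521.4, 323.3, 283.0]
tcp_rot: [0.032, 0.982, 0.184, 0.009]
ft_force: [1.3, -0.0, 0.0]
gripper_width: 0.14
```

>>> {"op": "send_rows", "data": {
  "plan": "0 0 0 0 0.15 -0.4 1;0 0 0 0 0 0 1;0 0 0 0 0 0 1;0 0 0 0 0 0 1"
}}

```text
time: 27.2
tcp_pos: [520.0, 322.7, 286.4]
tcp_rot: [0.033, 0.983, 0.182, 0.005]
ft_force: [0.4, 0.3, -0.5]
gripper_width: 0.14
```

```bash
python3 -c "
from h import *
combpts(); print(arm.get_state()['qvel'].round(3))
f=grab('side','s16.png');f=grab('top','t16.png')"
```

```text
t 27.2 tilt 20.9 F [ 0.4  0.3 -0.5] w 0.14
tip_bot case frame [ -1.7  92.  170.1]
tip_top case frame [ -1.7  90.6 173.9]
handle0 case frame [ -4.9 171.  215.4]
grip case frame [ -6.4 209.5 221. ]
end_bot case frame [ -7.9 246.9 229.5]
[-0.    -0.    -0.001  0.001 -0.     0.   ]
```

View pics/s16.png

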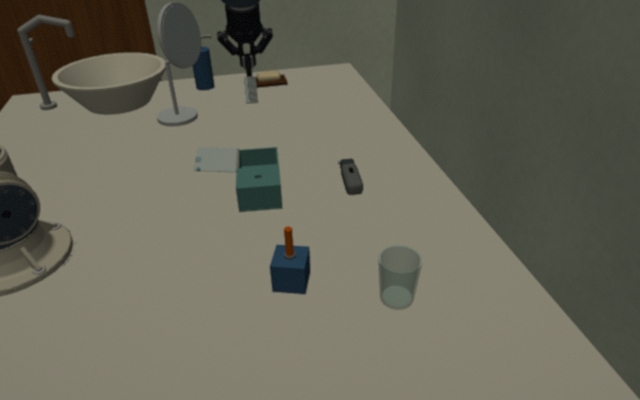

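View pics/t16.png

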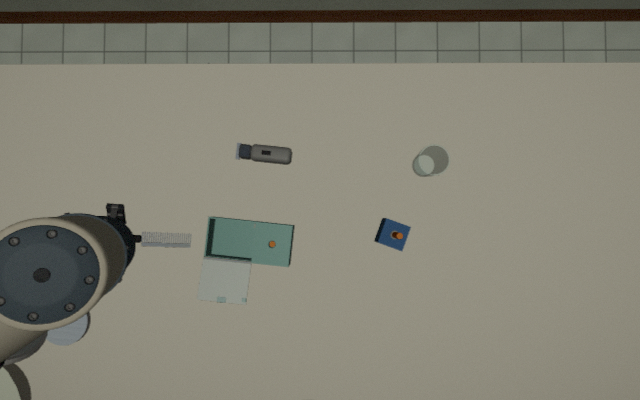

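The comb is held in the air, head at top px (140–190,240). The case is empty, the lid is open, the pick is in its stand, and the groomer and tumbler haven't moved. I'll check the comb's height by depth and hand in.

```bash
python3 -c "
from h import *
f=grab('top'); P=cloud(f)
for u in (145,165,185): print(u,np.median(P[236:245,u].reshape(-1,3),0).round(0))
print(arm.job_done())"
```

```text
145 [509. 309. 201.]
165 [510. 274. 191.]
185 [507. 305.  -0.]
the job is handed in; nothing more can be done
None
```

The job is done and handed in at about 27 s. I gripped the pick by its handle and pressed the button with its point, at about 5–7 N, and the lid sprang fully open. The pick then went back in its stand. I gripped the comb, tilted it 21° handle-end up about its tip, drew it out along its own length and lifted it clear. The measured wrist force stayed within about 1.5 N while drawing it out.

Last checks:
- **Comb height:** the tool pose puts the lowest point of the comb at z ≈ 170 mm, about 108 mm above the case top. Camera depth put two points on the head at about 190 and 200 mm. A third, near the tip, gave no usable height because it read the counter (z ≈ 0).
- **Grip:** the comb is steady in the jaws, with the wrist force within 1 N.
- **Scene:** the pictures show the lid open, the case empty and the pick upright in its stand. The groomer and tumbler are where they were.
- **Not seen:** the arm hid the comb from the top camera during the first part of the draw, so for that stretch I relied on the wrist force and the computed clearances.

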